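# Step the railing finials down from the gate post

## Task

Set out the four loose steel finials on the railing sample so that they step down in height from the gate post: the tallest in the picket cup next to the post, then the next tallest, and so on to the shortest in the cup farthest from it, each upright with its tapered foot fully seated in its cup. Do not let a finial fall over, and leave the paint tin standing where it is.

Things in the scene. Friction and masses are not known exactly. Their poses are not given: they have to be found in the camera images.
- finial_140: The tallest of four loose upright turned-steel finials, 140 mm tall, about 392 g. Origin: centre of underside, z up; round. Upwards: tapered foot (flat underside 32 mm across, 44 mm across from 11 to 15 mm up), plain shank 36 mm across from 17 to 116 mm (the grip), then a knob 22 mm across up to 140 mm. The four differ only in height: 80, 100, 120, 140 mm.
- finial_120: The second tallest of four loose upright turned-steel finials, 120 mm tall, about 336 g. Origin: centre of underside, z up; round. Upwards: tapered foot (flat underside 32 mm across, 44 mm across from 11 to 15 mm up), plain shank 36 mm across from 17 to 96 mm (the grip), then a knob 22 mm across up to 120 mm. The four differ only in height: 80, 100, 120, 140 mm.
- finial_100: The second shortest of four loose upright turned-steel finials, 100 mm tall, about 280 g. Origin: centre of underside, z up; round. Upwards: tapered foot (flat underside 32 mm across, 44 mm across from 11 to 15 mm up), plain shank 36 mm across from 17 to 76 mm (the grip), then a knob 22 mm across up to 100 mm. The four differ only in height: 80, 100, 120, 140 mm.
- finial_80: The shortest of four loose upright turned-steel finials, 80 mm tall, about 224 g. Origin: centre of underside, z up; round. Upwards: tapered foot (flat underside 32 mm across, 44 mm across from 11 to 15 mm up), plain shank 36 mm across from 17 to 56 mm (the grip), then a knob 22 mm across up to 80 mm. The four differ only in height: 80, 100, 120, 140 mm.
- cup_1: Steel picket cup 1 of 4 along the bar (a straight row, 95 mm apart), fixed. Origin: centre of underside, on the 8 mm thick bar, z up. 28 mm tall, 58 mm across at the rim; tapered recess 50 mm across at the rim, flat floor about 34 mm across, 14 mm above the origin: the finial's foot centres itself and, seated, its origin is 14 mm above the cup's.
- cup_2: Steel picket cup 2 of 4 along the bar (a straight row, 95 mm apart), fixed. Origin: centre of underside, on the 8 mm thick bar, z up. 28 mm tall, 58 mm across at the rim; tapered recess 50 mm across at the rim, flat floor about 34 mm across, 14 mm above the origin: the finial's foot centres itself and, seated, its origin is 14 mm above the cup's.
- cup_3: Steel picket cup 3 of 4 along the bar (a straight row, 95 mm apart), fixed. Origin: centre of underside, on the 8 mm thick bar, z up. 28 mm tall, 58 mm across at the rim; tapered recess 50 mm across at the rim, flat floor about 34 mm across, 14 mm above the origin: the finial's foot centres itself and, seated, its origin is 14 mm above the cup's.
- cup_4: Steel picket cup 4 of 4 along the bar (a straight row, 95 mm apart), fixed. Origin: centre of underside, on the 8 mm thick bar, z up. 28 mm tall, 58 mm across at the rim; tapered recess 50 mm across at the rim, flat floor about 34 mm across, 14 mm above the origin: the finial's foot centres itself and, seated, its origin is 14 mm above the cup's.
- post: The gate post: a fixed upright square steel stub with a square cap, 60 mm square at the cap, 68 mm tall, on one end of the bar, 85 mm beyond cup_1 or beyond cup_4 (either may be drawn) in line with the cups; a low flat flange with four bolts closes the other end. Origin: centre of its underside.
- tin: A closed paint tin standing among the finials, 50 mm across, 62 mm tall, about 300 g; not part of the job. Origin: centre of its underside.

How it is judged:
At the end, for the whole second after the job is handed in: From the cup next to the gate post outwards stand the 140, 120, 100 and 80 mm finials, one to a cup: each within 8 mm of its cup's axis, its underside 10 to 19 mm above the cup's underside (seated: 14 mm), within 0.1 rad of upright, and at rest (under 0.03 m/s and 0.3 rad/s) (((horizontal distance between post and cup_1 below 0.15 m and horizontal distance between finial_140 and cup_1 below 0.008 m and z of finial_140 in the frame of cup_1 between 0.01 and 0.019 m and horizontal distance between finial_120 and cup_2 below 0.008 m and z of finial_120 in the frame of cup_2 between 0.01 and 0.019 m and horizontal distance between finial_100 and cup_3 below 0.008 m and z of finial_100 in the frame of cup_3 between 0.01 and 0.019 m and horizontal distance between finial_80 and cup_4 below 0.008 m and z of finial_80 in the frame of cup_4 between 0.01 and 0.019 m) or (horizontal distance between post and cup_4 below 0.15 m and horizontal distance between finial_140 and cup_4 below 0.008 m and z of finial_140 in the frame of cup_4 between 0.01 and 0.019 m and horizontal distance between finial_120 and cup_3 below 0.008 m and z of finial_120 in the frame of cup_3 between 0.01 and 0.019 m and horizontal distance between finial_100 and cup_2 below 0.008 m and z of finial_100 in the frame of cup_2 between 0.01 and 0.019 m and horizontal distance between finial_80 and cup_1 below 0.008 m and z of finial_80 in the frame of cup_1 between 0.01 and 0.019 m)) and angle between each of finial_140, finial_120, finial_100, finial_80's own z axis and vertical below 0.1 rad and linear speed of each of finial_140, finial_120, finial_100, finial_80 below 0.03 m/s and angular speed of each of finial_140, finial_120, finial_100, finial_80 below 0.3 rad/s); the robot touches nothing.
It fails at once if the 140 mm finial falls over (leans more than 0.7 rad) (angle between finial_140's own z axis and vertical above 0.7 rad).
It fails at once if the 120 mm finial falls over (leans more than 0.7 rad) (angle between finial_120's own z axis and vertical above 0.7 rad).
It fails at once if the 100 mm finial falls over (leans more than 0.7 rad) (angle between finial_100's own z axis and vertical above 0.7 rad).
It fails at once if the 80 mm finial falls over (leans more than 0.7 rad) (angle between finial_80's own z axis and vertical above 0.7 rad).
It fails at once if the tin is moved more than 40 mm or tipped more than 0.5 rad (distance of tin from where it was at the start of the episode above 0.04 m or angle between tin's own z axis and vertical above 0.5 rad).
It also fails if it takes over 120 s, if anything falls off the work surface, if the arm or the gripper's body presses on something with over 40 N, if the wrist force passes 120 N, or if a joint passes its speed limit or range.

## Robot

A 6-joint arm with a two-finger parallel gripper is mounted at the origin on the work surface. World frame = base frame: x ahead of the robot, y to its left, z up, the work surface at z = 0. Lengths are in m, angles in rad, forces in N, time in s.
With the tool pointing down it reaches from about 0.25 to 0.725 m from the base axis. Payload 4 kg.
Tool frame: the origin (TCP) lies on the centre line of the jaws, within the pads' length; the fingertips stand bot.tips_ahead ahead of it and the grasp point (between the pads) lies 3 mm ahead of it (bot.tips_ahead is the distance from the TCP to the fingertips, in m); z points along the fingers, y is the line along which they close (so a half turn about z gives the same grasp; the last joint's range is limited). The gripper opens to 85 mm and grips with 20 to 120 N. Pads are 22 mm wide; open, the fingers measure 114 mm over their backs; the gripper's body (76 mm by 85 mm) begins 54 mm behind the grasp point. The pads swing forward as they close: fully open they stand 13 mm farther back than shut.
Start: joints at [-1.24, 0.241, 0.005, 1.335, 0, 1.571], TCP at [0.162, -0.473, 0.253] pointing down, gripper open.
Joint ranges: [-2.72, 2.72], [-1.05, 1.87], [-1.09, 1.28], [-1.99, 2.15], [-1.42, 1.44], [-3.14, 3.14]. Speed limits (rad/s): [2.79, 2.79, 3.14, 3.14, 3.14, 3.14].

## Interface

Orientations are given as a unit quaternion [w, x, y, z].
In Python, from cell import bot gives the robot as it stands.
- The arm moves only by the tool jog_arm, never from a script. Its argument "targets" is a list of rows, each a list of 7 numbers: the turn, a rotation vector about the tool's x, y, z scaled (see below), then the shift along the tool's x, y, z scaled (see below), then the closure, from -1 (fully open) to 1 (shut). In form: [[ax, ay, az, x, y, z, claw], ...]. A call has 1 to 10 rows; each row shifts and turns the commanded pose from where the row before left it, along the tool's axes as they then stand; what a row does not reach is not made up. The controller multiplies each number of a shift by 0.02 m and each number of a turn by 45 degrees. A row lasts 1/12 s, in which the tool goes at most 41.7 mm and 7.16 degrees, less where a joint would pass 70% of its speed; a pose out of reach is approached as far as the arm can. A call with a number of a shift or a turn outside -1 to 1 is refused whole. A call with a gripper value outside its range is refused whole. The fingers move at their own pace and stop on an object; the grip force is fixed at half the most. Time passes only in rows, so rows that do not move let the fingers close. It gives the time, the measured TCP pose, the force, the opening and the grip force at its end, in the units of the state.
- bot.get_obs(): the state, without advancing time (a new reading comes with each control period).
- bot.camera(name): name is "side" or "top" or "wrist"; returns (picture, depth): 420x560x3 uint8, red, green, blue; 420x560 float32, m along the optical axis (not along the pixel's ray), 0 where there is no reading.
- bot.camera_params(name): a dict with "vertical_fov" (degrees; the focal length in pixels is half the picture's height over the tangent of half this angle, whatever the lens; pixels are square), "cx", "cy" (the principal point, pixels), "rvec" (rotation vector, rad) and "tvec" (3), from world to camera coordinates, as OpenCV has them. Camera axes: x right, y down, z forward; pixel columns grow to the right and rows downward; lengths in m; the calibration is good to about 2 mm. A picture is of the moment at which its call begins: read the wrist's pose just before it. camera_params takes no time and is no camera call; for the wrist camera it gives the pose at the moment of the call.
- bot.close_job(): hands the job in; it is judged then, once.
The state is a dict: "clock": time; "joint_pos": joint angles; "joint_vel": joint speeds; "tau": joint torques, N m; "eef_pos": TCP position; "ee_rot": TCP orientation; "wrist_force": force on the tool from outside, world axes, zero at the start; "ft_torque": the same for the moment, N m; "width": opening from 0.0 (shut) to 1.0 (fully open); "grip_force": force on a finger pad.
Only numpy, scipy, OpenCV 4.12 (cv2) and the standard library are available. Lean on these libraries where they do the work, as an engineer would, in place of code of your own. Each camera call takes 0.05 s, during which the arm holds its last target. There are 200 camera calls.

## Working session

There is one attempt and no reset: what is moved stays moved. The work goes in short steps, Python scripts to look and compute and a tool call to move; the robot and the scene stay as the last step left them, time stands still between calls to the robot, and variables do not carry over. Pictures are saved under pics/ and viewed, at most 14 in all, crops included, and the job is handed in when it is done.

Besides the shell and the picture viewer there is one more tool, called after "Emit:" as a command line: name --pt "numbers of a row" for each row, then --argument value for the rest. jog_arm: Moves the arm, as the interface text tells. Its arguments: {"type":"object","properties":{"targets":{"type":"array"}},"required":["targets"]}

```bash
ls; mkdir -p pics; cat > h.py <<'E'
import numpy as np, cv2
from cell import bot
def cam(n):
    p=bot.camera_params(n); im,d=bot.camera(n)
    f=im.shape[0]/2/np.tan(np.radians(p["vertical_fov"])/2)
    R=cv2.Rodrigues(np.array(p["rvec"],float))[0]; t=np.array(p["tvec"],float).ravel()
    return im,d,(f,p["cx"],p["cy"],R,t)
def pts(d,c):
    f,cx,cy,R,t=c; v,u=np.mgrid[:d.shape[0],:d.shape[1]]
    P=np.stack([(u-cx)/f*d,(v-cy)/f*d,d],-1)
    W=(P-t)@R; W[d<=0]=np.nan
    return W
def ray(u,v,z,c):
    f,cx,cy,R,t=c; o=-R.T@t; r=R.T@np.array([(u-cx)/f,(v-cy)/f,1]); return o+r*(z-o[2])/r[2]
def proj(p,c):
    f,cx,cy,R,t=c; q=R@np.array(p)+t; return q[:2]/q[2]*f+[cx,cy]
def save(im,n): cv2.imwrite("pics/"+n+".png",im[...,::-1])
E
python3 - <<'E'
from h import *
o=bot.get_obs(); print({k:np.round(v,3) for k,v in o.items()}, bot.tips_ahead)
for n in("top","side"):
    im,d,c=cam(n); save(im,n+"0"); np.savez(n+"0.npz",im=im,d=d)
    print(n,np.round(-c[3].T@c[4],3),np.round(c[3][2],2),round(c[0]))
E
```

```text
pics
{'clock': np.float64(0.0), 'joint_pos': array([-1.24 ,  0.241,  0.004,  1.335,  0.   ,  1.571]), 'joint_vel': array([-0.003, -0.002,  0.002, -0.   , -0.   , -0.002]), 'tau': array([ 0.0000e+00, -3.7232e+01,  2.5241e+01,  1.7000e-02,  0.0000e+00,
        0.0000e+00]), 'eef_pos': array([ 0.162, -0.472,  0.252]), 'ee_rot': array([-0.001,  0.986,  0.165, -0.   ]), 'wrist_force': array([-0.555, -0.5  , -1.002]), 'ft_torque': array([-0.002, -0.031,  0.019]), 'grip_force': np.float64(0.0), 'width': np.float64(1.001)} 0.022
top [0.485 0.019 0.822] [ 0.08 -0.01 -1.  ] 382
side [ 0.298 -0.461  0.664] [ 0.32  0.58 -0.75] 383
```

View pics/top0.png

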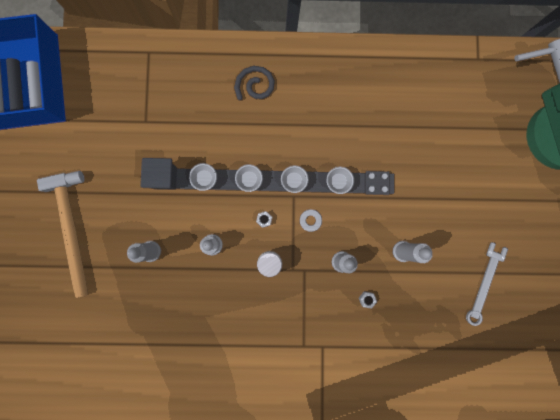

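View pics/side0.png

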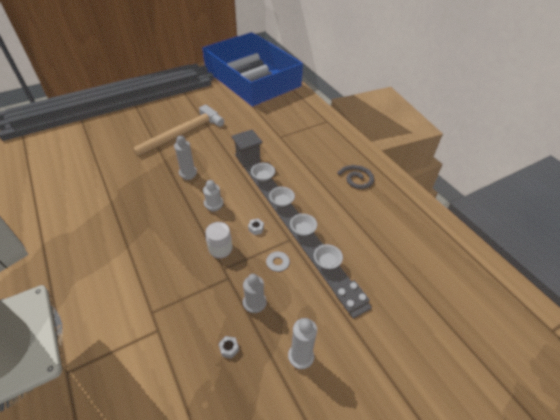

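Top view: the post is at (157,172), the cups at about (203,177), (249,178), (294,179) and (340,180), and the flange at (378,182). The finials stand at (140,252), (211,244), (345,262) and (413,252), and the tin at (269,264). The side view agrees. Next I measure them from both depth views.

```bash
cat > m.py <<'E'
from h import *
def circ(P):
    A=np.c_[2*P,np.ones(len(P))]; s=np.linalg.lstsq(A,(P**2).sum(1),rcond=None)[0]; return s[:2],np.sqrt(s[2]+s[:2]@s[:2])
for n in("top","side"):
    z=np.load(n+"0.npz"); p=bot.camera_params(n)
    c=(210/np.tan(np.radians(p["vertical_fov"])/2),p["cx"],p["cy"],cv2.Rodrigues(np.array(p["rvec"],float))[0],np.array(p["tvec"],float).ravel())
    d=z["d"]; W=pts(d,c); X,Y,Z=W[...,0],W[...,1],W[...,2]
    tab=(Z<.01)&(Z>-.02); print(n,"zeros",(d<=0).sum(),"table z",np.nanmedian(Z[tab]))
    m=((Z>.022)&(X>.2)&(X<.7)&(abs(Y)<.36)&(Z<.2)).astype(np.uint8)
    k,l,s,cen=cv2.connectedComponentsWithStats(m)
    for i in range(1,k):
        if s[i,4]<60: continue
        q=W[l==i]; top=np.percentile(q[:,2],98); t=q[q[:,2]>top-.006]
        print(s[i,:5],"ztop %.3f"%top,"topxy",np.round(t[:,:2].mean(0),3),"lo",np.round(q.min(0),3),"hi",np.round(q.max(0),3), "med",np.round(np.median(q,0),3))
        sh=q[(q[:,2]<top-.03)&(q[:,2]>.025)]
        if len(sh)>40: print("   shank fit",*[np.round(a,4) for a in circ(sh[:,:2])],len(sh))
E
python3 m.py
```

```text
top zeros 908 table z 0.0003427627332976362
[ 140  158   36   31 1022] ztop 0.078 topxy [0.61  0.242] lo [0.58  0.212 0.022] hi [0.64  0.273 0.08 ] med [0.61  0.239 0.076]
   shank fit [0.6093 0.2425] 0.0286 79
[189 164  27  27 500] ztop 0.038 topxy [0.61  0.159] lo [0.583 0.131 0.022] hi [0.637 0.185 0.039] med [0.611 0.16  0.03 ]
[235 165  27  27 491] ztop 0.038 topxy [0.61  0.063] lo [0.582 0.036 0.022] hi [0.637 0.09  0.039] med [0.611 0.064 0.031]
[281 166  27  27 516] ztop 0.038 topxy [ 0.61  -0.034] lo [ 0.581 -0.06   0.022] hi [ 0.636 -0.006  0.039] med [ 0.611 -0.033  0.03 ]
[326 167  28  27 498] ztop 0.038 topxy [ 0.609 -0.129] lo [ 0.581 -0.156  0.022] hi [ 0.636 -0.099  0.039] med [ 0.61 -0.13  0.03]
[200 236  20  19 287] ztop 0.081 topxy [0.47  0.137] lo [0.452 0.12  0.023] hi [0.488 0.154 0.083] med [0.471 0.134 0.058]
[127 243  30  20 483] ztop 0.120 topxy [0.455 0.265] lo [0.437 0.248 0.022] hi [0.472 0.284 0.123] med [0.456 0.257 0.096]
   shank fit [0.4545 0.2664] 0.0176 181
[396 243  36  20 596] ztop 0.140 topxy [ 0.463 -0.264] lo [ 0.445 -0.283  0.023] hi [ 0.48  
[... 1250 characters left out ...]
[ 0.635 -0.005  0.036] med [ 0.613 -0.023  0.031]
[206 223  25  30 617] ztop 0.062 topxy [0.431 0.015] lo [ 0.406 -0.01   0.022] hi [0.456 0.039 0.064] med [0.429 0.005 0.059]
   shank fit [0.4315 0.0166] 0.0253 50
[314 245  28  24 330] ztop 0.035 topxy [ 0.609 -0.123] lo [ 0.579 -0.156  0.022] hi [ 0.634 -0.099  0.037] med [ 0.615 -0.118  0.031]
[243 274  21  34 570] ztop 0.098 topxy [ 0.436 -0.138] lo [ 0.419 -0.155  0.022] hi [ 0.455 -0.119  0.101] med [ 0.432 -0.145  0.073]
   shank fit [ 0.437  -0.1361] 0.0176 231
[291 319  26  45 920] ztop 0.138 topxy [ 0.46  -0.267] lo [ 0.443 -0.283  0.022] hi [ 0.479 -0.247  0.14 ] med [ 0.454 -0.274  0.107]
   shank fit [ 0.4612 -0.2651] 0.0176 448
```

Heights check out: the tops are at 0.140, 0.120, 0.101 and 0.081 m, the rims at 0.037 m and the cup pitch is 95 mm. First I turn the tool so that its y points along world +x and its x along world +y.

Emit:
jog_arm --pt "0 0 -0.158 0 0 0 -1" --pt "0 0 -0.158 0 0 0 -1" --pt "0 0 -0.158 0 0 0 -1" --pt "0 0 -0.158 0 0 0 -1" --pt "0 0 -0.158 0 0 0 -1" --pt "0 0 -0.158 0 0 0 -1" --pt "0 0 -0.158 0 0 0 -1" --pt "0 0 -0.158 0 0 0 -1" --pt "0 0 -0.158 0 0 0 -1" --pt "0 0 -0.158 0 0 0 -1"

```text
clock: 0.93
eef_pos: [0.1623, -0.4726, 0.2528]
ee_rot: [-0.001, 0.705, 0.71, 0.0]
wrist_force: [-0.7, 0.7, -0.5]
width: 0.996
grip_force: 0.0
```

Emit:
jog_arm --pt "0 0 0 1 1 0 -1" --pt "0 0 0 1 1 0 -1" --pt "0 0 0 1 1 0 -1" --pt "0 0 0 1 1 0 -1" --pt "0 0 0 1 1 0 -1" --pt "0 0 0 1 1 0 -1" --pt "0 0 0 1 1 0 -1" --pt "0 0 0 1 1 0 -1" --pt "0 0 0 1 1 0 -1" --pt "0 0 0 1 1 0 -1"

```text
clock: 1.77
eef_pos: [0.3627, -0.2714, 0.2529]
ee_rot: [-0.0, 0.707, 0.707, -0.0]
wrist_force: [0.2, -0.2, 0.1]
width: 0.999
grip_force: 0.0
```

Emit:
jog_arm --pt "0 0 0 0.3 1 0 -1" --pt "0 0 0 0 1 0 -1" --pt "0 0 0 0 1 0 -1" --pt "0 0 0 0 1 0 -1" --pt "0 0 0 0 0.95 0 -1" --pt "0 0 0 0 0 0 -1"

```text
clock: 2.27
eef_pos: [0.464, -0.2663, 0.2523]
ee_rot: [0.0, 0.706, 0.708, 0.0]
wrist_force: [-1.0, -1.3, -0.3]
width: 1.0
grip_force: 0.0
```

```bash
python3 - <<'E'
from h import *
im,d,c=cam("wrist"); save(im,"w1")
print(bot.get_obs()["eef_pos"],-c[3].T@c[4],c[3][2],c[0])
W=pts(d,c); m=(W[...,2]>.04)&(W[...,2]<.112)
k,l,s,_=cv2.connectedComponentsWithStats(m.astype(np.uint8))
for i in range(1,k):
    if s[i,4]>60: q=W[l==i]; print(s[i],np.round(q.min(0),3),np.round(q.max(0),3))
E
```

```text
[ 0.4621964  -0.2662312   0.25223288] [ 0.4634167  -0.18951283  0.37482983] [ 0.00236313 -0.30002749 -0.95392763] 302.4649767869794
[ 233   25   42   51 1587] [ 0.421 -0.153  0.04 ] [ 0.457 -0.117  0.104]
[262 167  37  26 430] [ 0.446 -0.262  0.04 ] [ 0.481 -0.246  0.112]
[429 395  53  25 962] [ 0.67  -0.595  0.04 ] [ 0.737 -0.576  0.076]
```

View pics/w1.png

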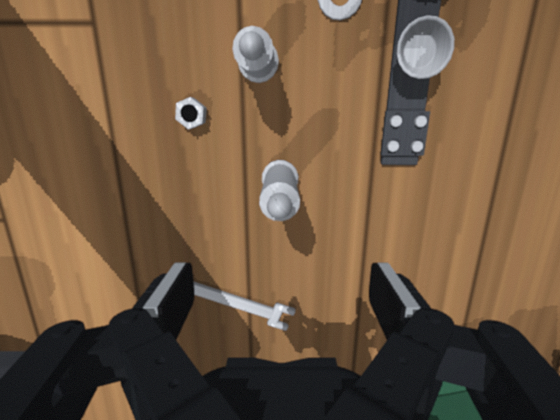

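The wrist view shows the 140 finial centred between the jaws at (280,190), the 100 at (255,50) and the nearest cup at (425,45). I descend and grip.

Emit:
jog_arm --pt "0 0 0 0.05 0 1 -1" --pt "0 0 0 0 0 1 -1" --pt "0 0 0 0 0 1 -1" --pt "0 0 0 0 0 1 -1" --pt "0 0 0 0 0 1 -1" --pt "0 0 0 0 0 1 -1" --pt "0 0 0 0 0 1 -1" --pt "0 0 0 0 0 0.5 -1" --pt "0 0 0 0 0 0 -1"

```text
clock: 3.07
eef_pos: [0.4585, -0.2646, 0.1008]
ee_rot: [-0.003, 0.707, 0.707, -0.001]
wrist_force: [0.3, 0.0, -1.4]
width: 1.004
grip_force: 0.0
```

Emit:
jog_arm --pt "0 0 0 0 0 0 1" --pt "0 0 0 0 0 0 1" --pt "0 0 0 0 0 0 1" --pt "0 0 0 0 0 0 1" --pt "0 0 0 0 0 0 1" --pt "0 0 0 0 0 0 1" --pt "0 0 0 0 0 0 1" --pt "0 0 0 0 0 0 1" --pt "0 0 0 0 0 0 1" --pt "0 0 0 0 0 0 1"

```text
clock: 3.9
eef_pos: [0.4622, -0.2662, 0.1048]
ee_rot: [0.002, 0.707, 0.707, 0.0]
wrist_force: [0.3, 0.6, 6.8]
width: 0.406
grip_force: 60.2
```

Emit:
jog_arm --pt "0 0 0 0 0 -0.5 1" --pt "0 0 0 0 0 -1 1" --pt "0 0 0 0 0 -1 1" --pt "0 0 0 0 0 -1 1" --pt "0 0 0 0 0 -1 1" --pt "0 0 0 0 0.5 0 1" --pt "0 0 0 0 1 0 1" --pt "0 0 0 0.5 1 0 1" --pt "0 0 0 1 1 0 1" --pt "0 0 0 1 1 0 1"

```text
clock: 4.73
eef_pos: [0.5516, -0.2151, 0.1917]
ee_rot: [-0.001, 0.707, 0.707, -0.0]
wrist_force: [-0.4, -0.3, -3.2]
width: 0.406
grip_force: 60.5
```

Emit:
jog_arm --pt "0 0 0 1 1 0 1" --pt "0 0 0 1 1 0 1" --pt "0 0 0 1 0.8 0 1" --pt "0 0 0 1 0 0 1" --pt "0 0 0 1 0 0 1" --pt "0 0 0 1 0 0 1" --pt "0 0 0 1 0 0 1" --pt "0 0 0 1 0 0 1" --pt "0 0 0 1 0 0 1" --pt "0 0 0 1 0 0 1"

```text
clock: 5.57
eef_pos: [0.6064, -0.0141, 0.1915]
ee_rot: [-0.001, 0.707, 0.708, -0.001]
wrist_force: [-0.7, 0.1, -3.2]
width: 0.406
grip_force: 60.9
```

```bash
python3 - <<'E'
from h import *
print({k:np.round(v,3) for k,v in bot.get_obs().items() if k in("eef_pos","width","grip_force","wrist_force","joint_pos")})
im,d,c=cam("wrist"); save(im,"w2"); W=pts(d,c)
m=(W[...,2]>.033)&(W[...,2]<.042)
k,l,s,_=cv2.connectedComponentsWithStats(m.astype(np.uint8))
for i in range(1,k):
    if s[i,4]>60: q=W[l==i]; print(s[i],np.round((q.min(0)+q.max(0))/2,4),np.round(np.ptp(q,0),3))
E
```

```text
{'joint_pos': array([-0.023,  0.485,  0.199,  1.288,  0.   ,  1.546]), 'eef_pos': array([ 0.606, -0.014,  0.192]), 'wrist_force': array([-0.659,  0.08 , -3.159]), 'grip_force': np.float64(60.879), 'width': np.float64(0.406)}
[105   0  32  40 251] [0.4761 0.1344 0.0375] [0.025 0.027 0.009]
[254   0  66  25 535] [0.61   0.1395 0.0365] [0.051 0.018 0.007]
[ 253   77   65   68 1383] [0.6093 0.0637 0.0364] [0.056 0.056 0.007]
[ 86 136  39  54 327] [0.4465 0.0188 0.0375] [0.026 0.048 0.009]
[263 186  51  40 219] [ 0.6128 -0.0223  0.0375] [0.048 0.038 0.003]
[109 290  35  18 188] [ 0.4413 -0.1254  0.0375] [0.032 0.018 0.009]
```

View pics/w2.png

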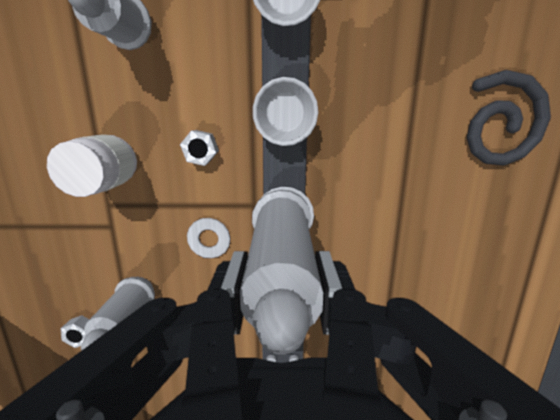

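The 140 is held upright, with the bar's cups ahead at (285,110) and (286,5). The wrist view puts cup 2 at (0.609, 0.064), so I go on to the cup by the post.

Emit:
jog_arm --pt "0 0 0 1 0.08 0 1" --pt "0 0 0 1 0 0 1" --pt "0 0 0 1 0 0 1" --pt "0 0 0 1 0 0 1" --pt "0 0 0 1 0 0 1" --pt "0 0 0 1 0 0 1" --pt "0 0 0 1 0 0 1" --pt "0 0 0 1 0 0 1" --pt "0 0 0 0.7 0 0 1" --pt "0 0 0 0 0 0 1"

```text
clock: 6.45
eef_pos: [0.6079, 0.1617, 0.1918]
ee_rot: [-0.001, 0.705, 0.709, -0.0]
wrist_force: [0.1, -0.5, -3.3]
width: 0.405
grip_force: 60.9
```

```bash
cat > chk.py <<'E'
from h import *
import sys
from m2 import circ
o=bot.get_obs(); print(np.round(o["eef_pos"],4))
im,d,c=cam("wrist"); W=pts(d,c); H=float(sys.argv[1]); tz=o["eef_pos"][2]
e=o["eef_pos"]; r=np.hypot(W[...,0]-e[0],W[...,1]-e[1])
b=tz-H+.044
q=W[(r<.03)&(W[...,2]>b+.02)&(W[...,2]<tz-.03)]
print("held",len(q),[np.round(a,4) for a in circ(q[:,:2])] if len(q)>30 else "")
im,d,c=cam("top"); W=pts(d,c); save(im,sys.argv[2])
r=np.hypot(W[...,0]-e[0],W[...,1]-e[1]); q=W[(r<.04)&(W[...,2]>.03)&(W[...,2]<.042)]
print("cup",len(q),np.round((q.min(0)+q.max(0))/2,4) if len(q) else "")
E
sed -n 2,3p m.py >m2.py; sed -i '1i import numpy as np' m2.py; python3 chk.py .14 t1
```

```text
[0.6079 0.1617 0.1918]
held 1212 [array([0.608 , 0.1636]), np.float64(0.0177)]
cup 148 [0.6097 0.1565 0.0342]
```

Emit:
jog_arm --pt "0 0 0 -0.1 0.05 0.5 1" --pt "0 0 0 0 0 1 1" --pt "0 0 0 0 0 0.6 1" --pt "0 0 0 0 0 0.4 1" --pt "0 0 0 0 0 0.3 1" --pt "0 0 0 0 0 0.3 1" --pt "0 0 0 0 0 0 1" --pt "0 0 0 0 0 0 1"

```text
clock: 7.22
eef_pos: [0.6096, 0.1563, 0.1314]
ee_rot: [0.0, 0.707, 0.707, 0.0]
wrist_force: [-0.3, -0.3, -2.5]
width: 0.401
grip_force: 60.8
```

```bash
cat > top.py <<'E'
from h import *
import sys
from m2 import circ
for n in("top","side"):
    im,d,c=cam(n); W=pts(d,c); save(im,n+sys.argv[1])
    for x,y in [tuple(map(float,a.split(","))) for a in sys.argv[2:]]:
        r=np.hypot(W[...,0]-x,W[...,1]-y); q=W[(r<.026)&(W[...,2]>.044)&(W[...,2]<.3)]
        if len(q)<20: print("none");continue
        t=np.percentile(q[:,2],98); k=q[q[:,2]>t-.006]; s=q[q[:,2]<t-.03]
        print(n,(x,y),"top %.4f"%t,"knob",np.round(k[:,:2].mean(0),4),"shank",[np.round(a,4) for a in circ(s[:,:2])] if len(s)>40 else "")
E
python3 -c "
from cell import bot
import time
o=bot.get_obs();print(o['eef_pos'],o['wrist_force'],o['ft_torque'])"
```

```text
[0.60956622 0.15626945 0.13137004] [-0.2588349  -0.34181846 -2.54327429] [ 0.01311008 -0.0202972  -0.03818743]
```

Emit:
jog_arm --pt "0 0 0 0 0 0.1 1" --pt "0 0 0 0 0 0.1 1" --pt "0 0 0 0 0 0 1" --pt "0 0 0 0 0 0 1"

```text
clock: 7.55
eef_pos: [0.6095, 0.1566, 0.1275]
ee_rot: [0.0, 0.707, 0.707, 0.0]
wrist_force: [0.9, -0.3, -2.8]
width: 0.407
grip_force: 60.8
```

Emit:
jog_arm --pt "0 0 0 0 0 0.05 1" --pt "0 0 0 0 0 0 1" --pt "0 0 0 0 0 0 1"

```text
clock: 7.8
eef_pos: [0.6097, 0.1567, 0.1269]
ee_rot: [0.0, 0.707, 0.707, 0.0]
wrist_force: [-0.4, 0.5, -0.6]
width: 0.412
grip_force: 61.1
```

Contact is just starting: the weight is coming off, at about the expected height. One more millimetre, then I release.

Emit:
jog_arm --pt "0 0 0 0 0 0.05 1" --pt "0 0 0 0 0 0 1" --pt "0 0 0 0 0 0 1"

```text
clock: 8.05
eef_pos: [0.6097, 0.1568, 0.1268]
ee_rot: [0.0, 0.707, 0.707, 0.001]
wrist_force: [-1.8, 0.6, 5.8]
width: 0.409
grip_force: 61.7
```

Emit:
jog_arm --pt "0 0 0 0 0 0 -1" --pt "0 0 0 0 0 0 -1" --pt "0 0 0 0 0 0 -1" --pt "0 0 0 0 0 0 -1" --pt "0 0 0 0 0 0 -1" --pt "0 0 0 0 0 0 -1" --pt "0 0 0 0 0 0 -1" --pt "0 0 0 0 0 0 -1"

```text
clock: 8.72
eef_pos: [0.6094, 0.1565, 0.1252]
ee_rot: [-0.0, 0.707, 0.707, -0.0]
wrist_force: [0.0, 0.7, 0.3]
width: 1.002
grip_force: 0.0
```

Emit:
jog_arm --pt "0 0 0 0 0 -0.5 -1" --pt "0 0 0 0 0 -1 -1" --pt "0 0 0 0 0 -1 -1" --pt "0 0 0 0 0 -1 -1" --pt "0 0 0 0 0 -1 -1" --pt "0 0 0 0 0 -1 -1" --pt "0 0 0 0 0 0 -1"

```text
clock: 9.3
eef_pos: [0.6116, 0.1571, 0.2414]
ee_rot: [0.002, 0.707, 0.707, 0.004]
wrist_force: [0.0, 0.5, 1.1]
width: 0.995
grip_force: 0.0
```

```bash
python3 -c "
from h import *
im,d,c=cam('wrist'); save(im,'w3'); W=pts(d,c)
r=np.hypot(W[...,0]-.609,W[...,1]-.159); q=W[(r<.03)&(W[...,2]>.06)&(W[...,2]<.13)]
from m2 import circ
print(circ(q[:,:2]),bot.get_obs()['eef_pos']); q=W[(r<.03)&(W[...,2]>.13)&(W[...,2]<.3)]; print(np.percentile(q[:,2],98) if len(q) else 0)"; python3 top.py 1 .609,.159
```

```text
(array([0.61046201, 0.15884402]), np.float64(0.01769301770264491)) [0.6109744  0.15692605 0.23908746]
0.29983532452985223
top (0.609, 0.159) top 0.1623 knob [0.6098 0.157 ] shank [array([0.6103, 0.1577]), np.float64(0.0176)]
side (0.609, 0.159) top 0.2982 knob [0.6114 0.1455] shank [array([0.6057, 0.1534]), np.float64(0.013)]
```

View pics/w3.png

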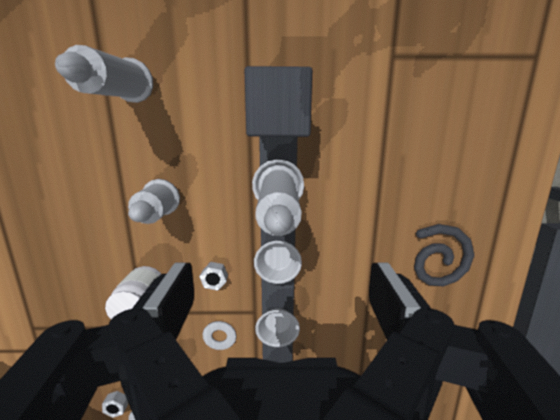

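The 140 stands in the cup next to the post (knob at (278,215)). Its top at 0.162 m means it is seated. On to the 120.

Emit:
jog_arm --pt "0 0 0 0.8 -1 0 -1" --pt "0 0 0 0.8 -1 0 -1" --pt "0 0 0 0.8 -1 0 -1" --pt "0 0 0 0.8 -1 0 -1" --pt "0 0 0 0.8 -1 0 -1" --pt "0 0 0 0.8 -1 0 -1" --pt "0 0 0 0.7 -1 0 -1" --pt "0 0 0 0 -0.75 0 -1" --pt "0 0 0 0 0 0 -1" --pt "0 0 0 0 0 0 -1"

```text
clock: 10.28
eef_pos: [0.4534, 0.2663, 0.2344]
ee_rot: [-0.0, 0.706, 0.708, -0.001]
wrist_force: [-0.6, -0.1, 0.8]
width: 0.998
grip_force: 0.0
```

```bash
cat > near.py <<'E'
# wrist fit of finial about x,y (zmax below its top)
from h import *
import sys
from m2 import circ
x,y,lo,hi=map(float,sys.argv[1:5])
for _ in range(2):
    im,d,c=cam('wrist'); W=pts(d,c); r=np.hypot(W[...,0]-x,W[...,1]-y)
    q=W[(r<.03)&(W[...,2]>lo)&(W[...,2]<hi)]; print(len(q),*[np.round(a,4) for a in circ(q[:,:2])],np.round(bot.get_obs()['eef_pos'],4))
E
python3 near.py .454 .266 .03 .09
```

```text
366 [0.4545 0.2676] 0.0178 [0.4542 0.2662 0.2346]
370 [0.4545 0.2677] 0.0177 [0.4547 0.2661 0.2347]
```

Emit:
jog_arm --pt "0 0 0 0.04 0 1 -1" --pt "0 0 0 0 0 1 -1" --pt "0 0 0 0 0 1 -1" --pt "0 0 0 0 0 1 -1" --pt "0 0 0 0 0 1 -1" --pt "0 0 0 0 0 1 -1" --pt "0 0 0 0 0 1 -1" --pt "0 0 0 0 0 0.6 -1" --pt "0 0 0 0 0 0 -1" --pt "0 0 0 0 0 0 -1"

```text
clock: 11.22
eef_pos: [0.4546, 0.2664, 0.0824]
ee_rot: [-0.0, 0.707, 0.707, -0.001]
wrist_force: [-0.3, 0.0, 0.1]
width: 0.996
grip_force: 0.0
```

Emit:
jog_arm --pt "0 0 0 0 0 0 1" --pt "0 0 0 0 0 0 1" --pt "0 0 0 0 0 0 1" --pt "0 0 0 0 0 0 1" --pt "0 0 0 0 0 0 1" --pt "0 0 0 0 0 0 1" --pt "0 0 0 0 0 0 1" --pt "0 0 0 0 0 0 1" --pt "0 0 0 0 0 0 1"

```text
clock: 11.97
eef_pos: [0.4547, 0.2675, 0.0844]
ee_rot: [0.0, 0.707, 0.708, 0.001]
wrist_force: [-1.5, 0.7, 5.3]
width: 0.403
grip_force: 59.8
```

Emit:
jog_arm --pt "0 0 0 0 0 -0.5 1" --pt "0 0 0 0 0 -1 1" --pt "0 0 0 0 0 -1 1" --pt "0 0 0 0 0 -1 1" --pt "0 0 0 0 0 -1 1" --pt "0 0 0 0 0.5 -1 1" --pt "0 0 0 0 1 0 1" --pt "0 0 0 -0.5 1 0 1" --pt "0 0 0 -1 1 0 1" --pt "0 0 0 -1 0.25 0 1"

```text
clock: 12.8
eef_pos: [0.5317, 0.217, 0.193]
ee_rot: [0.001, 0.707, 0.708, 0.001]
wrist_force: [0.3, -0.2, -2.9]
width: 0.406
grip_force: 60.7
```

Emit:
jog_arm --pt "0 0 0 -1 0 0 1" --pt "0 0 0 -1 0 0 1" --pt "0 0 0 -1 0 0 1" --pt "0 0 0 -1 0 0 1" --pt "0 0 0 -1 0 0 1" --pt "0 0 0 -1 0 0 1" --pt "0 0 0 -1 0 0 1" --pt "0 0 0 -0.7 0 0 1" --pt "0 0 0 0 0.5 0 1" --pt "0 0 0 0 1 0 1"

```text
clock: 13.63
eef_pos: [0.5572, 0.062, 0.1932]
ee_rot: [-0.001, 0.707, 0.707, -0.001]
wrist_force: [0.8, -0.5, -2.6]
width: 0.401
grip_force: 60.8
```

Emit:
jog_arm --pt "0 0 0 0 1 0 1" --pt "0 0 0 0 1 0 1" --pt "0 0 0 0 0.5 0 1" --pt "0 0 0 0 0 0 1" --pt "0 0 0 0 0 0 1"

```text
clock: 14.05
eef_pos: [0.6089, 0.0632, 0.1924]
ee_rot: [-0.001, 0.707, 0.707, -0.001]
wrist_force: [-0.7, -0.1, -3.8]
width: 0.406
grip_force: 60.9
```

```bash
python3 chk.py .12 t2
```

```text
[0.6089 0.0632 0.1924]
held 798 [array([0.6086, 0.0632]), np.float64(0.0177)]
cup 0
```

Emit:
jog_arm --pt "0 0 0 0 0.05 0.5 1" --pt "0 0 0 0 0 1 1" --pt "0 0 0 0 0 1 1" --pt "0 0 0 0 0 0.7 1" --pt "0 0 0 0 0 0.4 1" --pt "0 0 0 0 0 0.3 1" --pt "0 0 0 0 0 0.2 1" --pt "0 0 0 0 0 0.15 1" --pt "0 0 0 0 0 0.05 1" --pt "0 0 0 0 0 0 1"

```text
clock: 14.98
eef_pos: [0.6108, 0.0634, 0.1078]
ee_rot: [0.0, 0.707, 0.707, 0.0]
wrist_force: [-0.5, -0.8, -3.3]
width: 0.405
grip_force: 60.9
```

Emit:
jog_arm --pt "0 0 0 0 0 0.05 1" --pt "0 0 0 0 0 0.05 1" --pt "0 0 0 0 0 0 1" --pt "0 0 0 0 0 0 1"

```text
clock: 15.32
eef_pos: [0.6105, 0.0635, 0.1065]
ee_rot: [0.0, 0.707, 0.707, 0.0]
wrist_force: [-5.2, 0.1, 6.5]
width: 0.404
grip_force: 61.9
```

Emit:
jog_arm --pt "0 0 0 0 0 0 -1" --pt "0 0 0 0 0 0 -1" --pt "0 0 0 0 0 0 -1" --pt "0 0 0 0 0 0 -1" --pt "0 0 0 0 0 0 -1" --pt "0 0 0 0 0 0 -1" --pt "0 0 0 0 0 0 -1" --pt "0 0 0 0 0 0 -1"

```text
clock: 15.98
eef_pos: [0.6106, 0.0633, 0.1052]
ee_rot: [0.0, 0.707, 0.707, 0.0]
wrist_force: [-0.4, -0.5, -0.5]
width: 1.0
grip_force: 0.0
```

Emit:
jog_arm --pt "0 0 0 0 0 -0.5 -1" --pt "0 0 0 0 0 -1 -1" --pt "0 0 0 0 0 -1 -1" --pt "0 0 0 0 0 -1 -1" --pt "0 0 0 0 0 -1 -1" --pt "0 0 0 0 0 -1 -1" --pt "0 0 0 0 0 -1 -1" --pt "0 0 0 0 0 0 -1"

```text
clock: 16.65
eef_pos: [0.6127, 0.0635, 0.2413]
ee_rot: [0.003, 0.707, 0.707, 0.004]
wrist_force: [1.2, 0.2, 1.0]
width: 0.998
grip_force: 0.0
```

```bash
python3 near.py .609 .0635 .05 .105;python3 top.py 2 .609,.158 .609,.0635
```

```text
380 [0.61   0.0636] 0.0178 [0.6121 0.0635 0.239 ]
387 [0.61   0.0637] 0.0177 [0.6111 0.0634 0.2369]
none
none
side (0.609, 0.158) top 0.1490 knob [0.6009 0.1532] shank [array([0.6076, 0.1571]), np.float64(0.0168)]
side (0.609, 0.0635) top 0.2981 knob [0.612  0.0517] shank [array([0.6054, 0.0588]), np.float64(0.0131)]
```

Emit:
jog_arm --pt "0 0 0 -1 -0.9 0 -1" --pt "0 0 0 -1 -0.9 0 -1" --pt "0 0 0 -1 -0.9 0 -1" --pt "0 0 0 -1 -0.9 0 -1" --pt "0 0 0 -1 -0.9 0 -1" --pt "0 0 0 -1 -0.9 0 -1" --pt "0 0 0 -1 -0.9 0 -1" --pt "0 0 0 -1 -0.9 0 -1" --pt "0 0 0 -1 -0.9 0 -1" --pt "0 0 0 -0.95 -0.5 0 -1"

```text
clock: 17.68
eef_pos: [0.4358, -0.1363, 0.234]
ee_rot: [-0.002, 0.707, 0.707, -0.001]
wrist_force: [-0.7, -0.4, -0.0]
width: 0.999
grip_force: 0.0
```

Emit:
jog_arm --pt "0 0 0 0 0 0 -1" --pt "0 0 0 0 0 0 -1"

```text
clock: 17.85
eef_pos: [0.4377, -0.1363, 0.2344]
ee_rot: [-0.001, 0.708, 0.707, -0.0]
wrist_force: [0.3, -0.8, -0.7]
width: 1.0
grip_force: 0.0
```

```bash
python3 near.py .4385 -.136 .03 .07;python3 top.py 3 .609,.158 .609,.0635
```

```text
218 [ 0.4388 -0.1351] 0.0177 [ 0.4383 -0.1358  0.2346]
215 [ 0.4388 -0.1351] 0.0178 [ 0.4387 -0.1354  0.2347]
top (0.609, 0.158) top 0.1624 knob [0.6096 0.157 ] shank [array([0.6103, 0.1577]), np.float64(0.0176)]
top (0.609, 0.0635) top 0.1424 knob [0.6089 0.0623] shank [array([0.61  , 0.0626]), np.float64(0.0178)]
none
side (0.609, 0.0635) top 0.1402 knob [0.6035 0.0653] shank [array([0.6006, 0.0576]), np.float64(0.0094)]
```

The 120 is seated as well (top 0.142). I grip the 100.

Emit:
jog_arm --pt "0 0 0 0 0 1 -1" --pt "0 0 0 0 0 1 -1" --pt "0 0 0 0 0 1 -1" --pt "0 0 0 0 0 1 -1" --pt "0 0 0 0 0 1 -1" --pt "0 0 0 0 0 1 -1" --pt "0 0 0 0 0 1 -1" --pt "0 0 0 0 0 1 -1" --pt "0 0 0 0 0 0.6 -1" --pt "0 0 0 0 0 0 -1"

```text
clock: 18.88
eef_pos: [0.4369, -0.1343, 0.0605]
ee_rot: [-0.003, 0.706, 0.708, -0.001]
wrist_force: [0.3, 0.5, -0.4]
width: 0.999
grip_force: 0.0
```

Emit:
jog_arm --pt "0 0 0 0 0 0 -1" --pt "0 0 0 0 0 0 1" --pt "0 0 0 0 0 0 1" --pt "0 0 0 0 0 0 1" --pt "0 0 0 0 0 0 1" --pt "0 0 0 0 0 0 1" --pt "0 0 0 0 0 0 1" --pt "0 0 0 0 0 0 1" --pt "0 0 0 0 0 0 1" --pt "0 0 0 0 0 0 1"

```text
clock: 19.72
eef_pos: [0.4392, -0.136, 0.0643]
ee_rot: [0.001, 0.707, 0.707, 0.0]
wrist_force: [-1.2, 0.7, 6.3]
width: 0.408
grip_force: 59.5
```

Emit:
jog_arm --pt "0 0 0 0 0 -0.5 1" --pt "0 0 0 0 0 -1 1" --pt "0 0 0 0 0 -1 1" --pt "0 0 0 0 0 -1 1" --pt "0 0 0 0 0 -1 1" --pt "0 0 0 0 0 -0.5 1" --pt "0 0 0 0.3 0.5 0 1" --pt "0 0 0 0.7 1 0 1" --pt "0 0 0 0.7 1 0 1" --pt "0 0 0 0.7 1 0 1"

```text
clock: 20.55
eef_pos: [0.5091, -0.0869, 0.1623]
ee_rot: [-0.001, 0.707, 0.707, -0.0]
wrist_force: [0.0, -0.4, -2.9]
width: 0.406
grip_force: 60.3
```

Emit:
jog_arm --pt "0 0 0 0.7 1 0 1" --pt "0 0 0 0.7 1 0 1" --pt "0 0 0 0.7 1 0 1" --pt "0 0 0 0.7 1 0 1" --pt "0 0 0 0 0.6 0 1" --pt "0 0 0 0 0.45 0 1" --pt "0 0 0 0 0 0 1" --pt "0 0 0 0 0 0 1"

```text
clock: 21.22
eef_pos: [0.6091, -0.0312, 0.1615]
ee_rot: [-0.001, 0.707, 0.708, -0.001]
wrist_force: [-0.2, 0.7, -3.4]
width: 0.407
grip_force: 60.4
```

```bash
python3 chk.py .10 t3
```

```text
[ 0.6091 -0.0312  0.1615]
held 215 [array([ 0.6088, -0.0303]), np.float64(0.0177)]
cup 0
```

Emit:
jog_arm --pt "0 0 0 -0.05 0.03 0.5 1" --pt "0 0 0 0 0 1 1" --pt "0 0 0 0 0 0.8 1" --pt "0 0 0 0 0 0.5 1" --pt "0 0 0 0 0 0.4 1" --pt "0 0 0 0 0 0.25 1" --pt "0 0 0 0 0 0.15 1" --pt "0 0 0 0 0 0.1 1" --pt "0 0 0 0 0 0.05 1" --pt "0 0 0 0 0 0 1"

```text
clock: 22.15
eef_pos: [0.6106, -0.0327, 0.0888]
ee_rot: [0.0, 0.707, 0.707, 0.0]
wrist_force: [-0.2, 0.7, -2.7]
width: 0.404
grip_force: 60.4
```

Emit:
jog_arm --pt "0 0 0 0 0 0.05 1" --pt "0 0 0 0 0 0.05 1" --pt "0 0 0 0 0 0 1" --pt "0 0 0 0 0 0 1"

```text
clock: 22.48
eef_pos: [0.61, -0.0326, 0.0868]
ee_rot: [-0.0, 0.707, 0.707, 0.0]
wrist_force: [-2.2, 0.1, 2.1]
width: 0.405
grip_force: 60.8
```

Emit:
jog_arm --pt "0 0 0 0 0 0.03 1" --pt "0 0 0 0 0 0 1" --pt "0 0 0 0 0 0 -1" --pt "0 0 0 0 0 0 -1" --pt "0 0 0 0 0 0 -1" --pt "0 0 0 0 0 0 -1" --pt "0 0 0 0 0 0 -1" --pt "0 0 0 0 0 0 -1" --pt "0 0 0 0 0 0 -1" --pt "0 0 0 0 0 0 -1"

```text
clock: 23.32
eef_pos: [0.6102, -0.0327, 0.0856]
ee_rot: [-0.0, 0.707, 0.707, -0.0]
wrist_force: [-0.0, 0.8, 1.3]
width: 0.997
grip_force: 0.0
```

Emit:
jog_arm --pt "0 0 0 0 0 -0.5 -1" --pt "0 0 0 0 0 -1 -1" --pt "0 0 0 0 0 -1 -1" --pt "0 0 0 0 0 -1 -1" --pt "0 0 0 0 0 -1 -1" --pt "0 0 0 0 0 -1 -1" --pt "0 0 0 0 0 -1 -1" --pt "0 0 0 0 -0.5 -1 -1" --pt "0 0 0 0 -1 0 -1" --pt "0 0 0 0.5 -1 0 -1"

```text
clock: 24.15
eef_pos: [0.5611, -0.0239, 0.2382]
ee_rot: [0.002, 0.707, 0.707, 0.001]
wrist_force: [0.7, 0.5, -0.2]
width: 1.001
grip_force: 0.0
```

Emit:
jog_arm --pt "0 0 0 1 -0.6 0 -1" --pt "0 0 0 1 -0.6 0 -1" --pt "0 0 0 1 -0.6 0 -1" --pt "0 0 0 1 -0.6 0 -1" --pt "0 0 0 1 -0.6 0 -1" --pt "0 0 0 1 -0.6 0 -1" --pt "0 0 0 1 -0.5 0 -1" --pt "0 0 0 1 -0.45 0 -1" --pt "0 0 0 0 0 0 -1" --pt "0 0 0 0 0 0 -1"

```text
clock: 24.98
eef_pos: [0.4688, 0.1379, 0.2366]
ee_rot: [0.0, 0.706, 0.708, 0.0]
wrist_force: [-0.7, -0.3, -0.6]
width: 0.997
grip_force: 0.0
```

```bash
python3 near.py .4695 .137 .025 .053;python3 top.py 4 .609,.158 .609,.0635 .609,-.032
```

```text
134 [0.4703 0.1389] 0.0178 [0.4692 0.1373 0.2365]
132 [0.4703 0.139 ] 0.0177 [0.4694 0.1369 0.2363]
top (0.609, 0.158) top 0.1621 knob [0.6097 0.157 ] shank [array([0.6103, 0.1577]), np.float64(0.0177)]
top (0.609, 0.0635) top 0.1425 knob [0.609  0.0623] shank [array([0.6099, 0.0626]), np.float64(0.0177)]
top (0.609, -0.032) top 0.1227 knob [ 0.6084 -0.0323] shank [array([ 0.6092, -0.0325]), np.float64(0.0177)]
side (0.609, 0.158) top 0.1586 knob [0.6066 0.1547] shank [array([0.6076, 0.1571]), np.float64(0.0168)]
side (0.609, 0.0635) top 0.1386 knob [0.6059 0.0603] shank [array([0.6076, 0.0626]), np.float64(0.0173)]
side (0.609, -0.032) top 0.1192 knob [ 0.6052 -0.0349] shank [array([ 0.607 , -0.0326]), np.float64(0.0173)]
```

Three are seated (tops at 0.162, 0.142 and 0.122). I grip the 80.

Emit:
jog_arm --pt "0 0 0 0.05 0.03 1 -1" --pt "0 0 0 0 0 1 -1" --pt "0 0 0 0 0 1 -1" --pt "0 0 0 0 0 1 -1" --pt "0 0 0 0 0 1 -1" --pt "0 0 0 0 0 1 -1" --pt "0 0 0 0 0 1 -1" --pt "0 0 0 0 0 1 -1" --pt "0 0 0 0 0 1 -1" --pt "0 0 0 0 0 0.6 -1"

```text
clock: 26.02
eef_pos: [0.4689, 0.1369, 0.0416]
ee_rot: [-0.001, 0.707, 0.707, -0.001]
wrist_force: [-0.9, 0.1, -0.7]
width: 0.999
grip_force: 0.0
```

Emit:
jog_arm --pt "0 0 0 0 0 0 -1" --pt "0 0 0 0 0 0 1" --pt "0 0 0 0 0 0 1" --pt "0 0 0 0 0 0 1" --pt "0 0 0 0 0 0 1" --pt "0 0 0 0 0 0 1" --pt "0 0 0 0 0 0 1" --pt "0 0 0 0 0 0 1" --pt "0 0 0 0 0 0 1" --pt "0 0 0 0 0 0 1"

```text
clock: 26.85
eef_pos: [0.4707, 0.1384, 0.0451]
ee_rot: [0.001, 0.707, 0.707, 0.001]
wrist_force: [-0.5, -0.2, 5.4]
width: 0.405
grip_force: 59.9
```

Emit:
jog_arm --pt "0 0 0 0 0 -0.5 1" --pt "0 0 0 0 0 -1 1" --pt "0 0 0 0 0 -1 1" --pt "0 0 0 0 0 -1 1" --pt "0 0 0 0 0 -1 1" --pt "0 0 0 0 0.5 -1 1" --pt "0 0 0 -0.5 1 0 1" --pt "0 0 0 -1 1 0 1" --pt "0 0 0 -1 0.4 0 1" --pt "0 0 0 -1 0 0 1"

```text
clock: 27.68
eef_pos: [0.5295, 0.0677, 0.1542]
ee_rot: [0.001, 0.707, 0.708, 0.001]
wrist_force: [0.3, 0.7, -1.8]
width: 0.404
grip_force: 60.2
```

Emit:
jog_arm --pt "0 0 0 -1 0 0 1" --pt "0 0 0 -1 0 0 1" --pt "0 0 0 -1 0 0 1" --pt "0 0 0 -1 0 0 1" --pt "0 0 0 -1 0 0 1" --pt "0 0 0 -1 0 0 1" --pt "0 0 0 -1 0 0 1" --pt "0 0 0 -1 0 0 1" --pt "0 0 0 -1 0 0 1" --pt "0 0 0 -0.75 0.5 0 1"

```text
clock: 28.52
eef_pos: [0.5357, -0.128, 0.1538]
ee_rot: [-0.001, 0.707, 0.707, -0.001]
wrist_force: [-0.3, 0.2, -3.0]
width: 0.4
grip_force: 60.3
```

Emit:
jog_arm --pt "0 0 0 0 1 0 1" --pt "0 0 0 0 1 0 1" --pt "0 0 0 0 1 0 1" --pt "0 0 0 0 0.5 0 1" --pt "0 0 0 0 0 0 1" --pt "0 0 0 0 0 0 1"

```text
clock: 29.02
eef_pos: [0.6074, -0.1264, 0.1532]
ee_rot: [-0.001, 0.707, 0.708, -0.001]
wrist_force: [-0.1, 0.0, -2.6]
width: 0.403
grip_force: 60.4
```

```bash
sed -i 's/b+.02/b+.002/;s/tz-.03/tz-.02/' chk.py; python3 chk.py .08 t5
```

```text
[ 0.6074 -0.1264  0.1532]
held 1199 [array([ 0.6073, -0.1242]), np.float64(0.0182)]
cup 137 [ 0.6082 -0.1231  0.035 ]
```

Emit:
jog_arm --pt "0 0 0 -0.1 0.06 0.5 1" --pt "0 0 0 0 0 1 1" --pt "0 0 0 0 0 1 1" --pt "0 0 0 0 0 0.7 1" --pt "0 0 0 0 0 0.4 1" --pt "0 0 0 0 0 0.25 1" --pt "0 0 0 0 0 0.2 1" --pt "0 0 0 0 0 0.1 1" --pt "0 0 0 0 0 0.05 1" --pt "0 0 0 0 0 0 1"

```text
clock: 29.95
eef_pos: [0.6095, -0.1287, 0.0703]
ee_rot: [0.0, 0.707, 0.707, 0.0]
wrist_force: [0.7, -0.4, -2.8]
width: 0.407
grip_force: 60.4
```

Emit:
jog_arm --pt "0 0 0 0 0 0.05 1" --pt "0 0 0 0 0 0.05 1" --pt "0 0 0 0 0 0 1" --pt "0 0 0 0 0 0 1"

```text
clock: 30.28
eef_pos: [0.6092, -0.1281, 0.0686]
ee_rot: [-0.0, 0.707, 0.708, 0.001]
wrist_force: [-2.4, 2.8, 3.5]
width: 0.401
grip_force: 60.9
```

Emit:
jog_arm --pt "0 0 0 0 0 0.05 1" --pt "0 0 0 0 0 0 1" --pt "0 0 0 0 0 0 -1" --pt "0 0 0 0 0 0 -1" --pt "0 0 0 0 0 0 -1" --pt "0 0 0 0 0 0 -1" --pt "0 0 0 0 0 0 -1" --pt "0 0 0 0 0 0 -1" --pt "0 0 0 0 0 0 -1" --pt "0 0 0 0 0 0 -1"

```text
clock: 31.12
eef_pos: [0.6091, -0.1288, 0.0666]
ee_rot: [0.0, 0.707, 0.707, -0.0]
wrist_force: [-0.5, -0.3, 0.3]
width: 1.002
grip_force: 0.0
```

Emit:
jog_arm --pt "0 0 0 0 0 -0.5 -1" --pt "0 0 0 0 0 -1 -1" --pt "0 0 0 0 0 -1 -1" --pt "0 0 0 0 0 -1 -1" --pt "0 0 0 0 0 -1 -1" --pt "0 0 0 0 0 -1 -1" --pt "0 0 0 0 0 -1 -1" --pt "0 0 0 0 0 -1 -1" --pt "0 0 0 0 0 -0.5 -1" --pt "0 0 0 -0.5 -0.5 0 -1"

```text
clock: 31.95
eef_pos: [0.6018, -0.1377, 0.2305]
ee_rot: [0.003, 0.706, 0.708, 0.002]
wrist_force: [-0.1, -1.0, -0.3]
width: 1.004
grip_force: 0.0
```

Emit:
jog_arm --pt "0 0 0 -1 -1 0 -1" --pt "0 0 0 -1 -1 0 -1" --pt "0 0 0 -1 -1 0 -1" --pt "0 0 0 -1 -1 0 -1" --pt "0 0 0 -1 -1 0 -1" --pt "0 0 0 -1 -1 0 -1" --pt "0 0 0 -1 -1 0 -1" --pt "0 0 0 0 0 0 -1" --pt "0 0 0 0 0 0 -1" --pt "0 0 0 0 0 0 -1"

```text
clock: 32.78
eef_pos: [0.4594, -0.2788, 0.2269]
ee_rot: [0.0, 0.707, 0.707, 0.0]
wrist_force: [0.1, 0.1, 0.8]
width: 1.001
grip_force: 0.0
```

```bash
python3 top.py 6 .609,.158 .609,.0635 .609,-.032 .609,-.1278 .434,.016; python3 -c "
import cv2,numpy as np
a=cv2.imread('pics/top6.png');b=cv2.imread('pics/side6.png');cv2.imwrite('pics/fin.png',np.hstack([a[100:400,100:460],b[100:400,120:480]]))"
```

```text
top (0.609, 0.158) top 0.1624 knob [0.6096 0.1571] shank [array([0.6104, 0.1577]), np.float64(0.0177)]
top (0.609, 0.0635) top 0.1430 knob [0.609  0.0624] shank [array([0.6099, 0.0626]), np.float64(0.0177)]
top (0.609, -0.032) top 0.1224 knob [ 0.6087 -0.0322] shank [array([ 0.6092, -0.0325]), np.float64(0.0177)]
top (0.609, -0.1278) top 0.1033 knob [ 0.6079 -0.127 ] shank [array([ 0.6085, -0.1276]), np.float64(0.0176)]
top (0.434, 0.016) top 0.0649 knob [0.4337 0.0164] shank 
side (0.609, 0.158) top 0.1589 knob [0.6069 0.1546] shank [array([0.6076, 0.1571]), np.float64(0.0168)]
side (0.609, 0.0635) top 0.1389 knob [0.606 0.06 ] shank [array([0.6075, 0.0624]), np.float64(0.0172)]
none
none
side (0.434, 0.016) top 0.0622 knob [0.4313 0.0151] shank
```

View pics/fin.png

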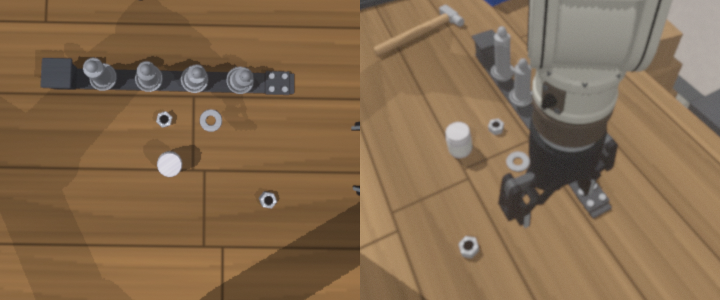

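The picture shows all four finials in their cups, stepping down from the post at (57,72). The tin stands unmoved at (170,165), and the arm is clear of everything. I hand in.

```bash
python3 -c "
from cell import bot
print(bot.close_job())"
```

```text
the job is handed in; nothing more can be done
None
```

The job is handed in: the 140, 120, 100 and 80 mm finials stand seated in the cups stepping down from the post, and the tin is where it was; the hand-in returned no verdict.

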